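# Square up three note pads in the squaring jig

## Robot

A 6-joint arm with a two-finger parallel gripper is mounted at the origin on a cart in front of the work surface, level with it; the furniture and walls round the work are solid. World frame = base frame: x ahead of the robot, y to its left, z up, the work surface at z = 0. Lengths are in m, angles in rad, forces in N, time in s.
With the tool pointing down it reaches from about 0.275 to 0.825 m from the base axis. Payload 5.2 kg.
Tool frame: the origin (TCP) lies at the centre of the arm's flange, where the gripper is bolted on; the fingertips stand 186 mm ahead of it and the grasp point (between the pads) lies 167 mm ahead of it; z points along the fingers, y is the line along which they close (so a half turn about z gives the same grasp; the last joint's range is limited). The gripper opens to 93 mm and grips with 3 to 60 N. Pads are 15 mm wide; open, the fingers measure 128 mm over their backs; the gripper's body (75 mm by 188 mm) begins 65 mm behind the grasp point.
Start: joints at [-1.531, 0.259, 1.535, -0, 1.348, -0.203], TCP at [0.132, -0.534, 0.405] pointing down, gripper open.
Joint ranges: [-3.14, 3.14], [-0.91, 2.08], [0.19, 2.58], [-1.22, 4.36], [0.22, 2.71], [-3.12, 3.12]. Speed limits (rad/s): [2.57, 2.57, 3.14, 3.14, 3.14, 3.14].

## Interface

Orientations are given as a unit quaternion [w, x, y, z].
In Python, from station import get_obs, read_camera, ticket gives the robot as it stands.
- The arm moves only by the shell command python3 -m handwheel 'ROWS' [FORCE]. ROWS is JSON, a list that holds one entry, the list of rows, each a list of 7 numbers: the shift along the world's x, y, z in cm, then the turn, a rotation vector about the world's x, y, z in rad, then the finger opening in cm, from 0 to 9.3. A call has 1 to 5 rows; each row is the pose to reach, as a shift and turn from the pose commanded when the call began; what a row does not reach only later rows make up. A row lasts 1/12 s, in which the tool goes at most 41.7 mm and 7.16 degrees, less where a joint would pass 70% of its speed; a pose out of reach is approached as far as the arm can. A call with a gripper value outside its range is refused whole. The fingers move at their own pace and stop on an object; FORCE is the grip in N (left out, the last holds). Time passes only in rows, so rows that repeat a pose let the fingers close. It gives the time, the measured TCP pose, the force, the opening and the grip force at its end, in the units of the state.
- get_obs(): the state, without advancing time (a new reading comes with each control period).
- read_camera(name): name is "scene" or "top"; returns a dict with "img" (480x640x3 uint8, blue, green, red), "K" (3x3 intrinsics, pixels), "xyz" and "orientation" of the camera in the world. Camera axes: x right, y up, looking along -z (the intrinsics and any distortion apply to the point x, -y, -z); pixel columns grow to the right and rows downward; lengths in m; the calibration is good to about 2 mm. A picture is of the moment at which its call begins. There is no depth.
- ticket.finish_job(): hands the job in; it is judged then, once.
The state is a dict: "time": time; "joint_pos": joint angles; "joint_vel": joint speeds; "tau": joint torques, N m; "ee_pos": TCP position; "tcp_rot": TCP orientation; "ft_force": force on the tool from outside, world axes, zero at the start; "wrist_torque": the same for the moment, N m; "gripper_width": finger opening in m; "finger_force": force on a finger pad.
Only numpy, scipy, OpenCV 4.12 (cv2) and the standard library are available. Lean on these libraries where they do the work, as an engineer would, in place of code of your own. Each camera call takes 0.05 s, during which the arm holds its last target. There are 200 camera calls.

## Task

Gather the three yellow note pads into one neat, square pile in the inner corner of the squaring jig, ready for banding. First push the loose pair along the base until both lie flush against both aluminium fences in the corner, then slide the third pad off the white ledge onto the pair and push it flush into the same corner. Slide the pads rather than lifting them, and leave the other things on the bench where they are.

Things in the scene. Friction and masses are not known exactly. Their poses are not given: they have to be found in the camera images.
- jig: squaring jig, fixed to the bench. Plywood base 12 mm thick, from x = -140 to +125 mm and y = -110 to +110 mm of its origin, which lies on the bench top (underside of the base); x points to the back fence, y to the side fence, z up. The two aluminium fences (point corner) and the white ledge (point ledge) stand on it; it is open toward -x and, before the ledge, toward -y.
- corner (a point): inner corner of the two aluminium fences, on the base's top, at (113, 98, 12) mm in the jig's frame, axes as the jig's. Both fences are 12 mm thick, 50 mm high above the base: the side fence along the whole +y edge (inner face y = +98 mm), the back fence along the whole +x edge (inner face x = +113 mm).
- nest (a point): point on the base's top surface where the centre of the finished pile belongs: 38 mm from each fence, at (75, 60, 12) mm in the jig's frame; axes as the jig's
- ledge (a point): centre of the white ledge's top, 30 mm above the base, 2 mm above the top of two stacked pads; axes as the jig's. The ledge fills x = +13 to +113 mm, y = -110 to +12 mm of the jig's frame, up to the back fence; the pocket between ledge and side fence is 86 mm wide.
- pad_low: yellow note pad, a rigid square slab 76 x 76 mm, 14 mm thick, about 0.12 kg (too wide to grip; slides easily with a fingertip, under 2 N). Origin: centre of its underside; x and y along its edges, z up. The lower one of the loose pair; it lies askew on the base, in front (-x side) of the pocket.
- pad_mid: yellow note pad, a rigid square slab 76 x 76 mm, 14 mm thick, about 0.12 kg (too wide to grip; slides easily with a fingertip, under 2 N). Origin: centre of its underside; x and y along its edges, z up. The upper one of the loose pair; it lies askew on pad_low.
- pad_ledge: yellow note pad, a rigid square slab 76 x 76 mm, 14 mm thick, about 0.12 kg (too wide to grip; slides easily with a fingertip, under 2 N). Origin: centre of its underside; x and y along its edges, z up. It lies askew on the white ledge beside the pocket.
- stapler: red and black stapler, 130 x 38 x 46 mm, on the bench outside the side fence; origin: centre of its underside. Leave it.
- marker_blue: white marker pen with a blue cap, 140 x 18 x 20 mm, on the bench in front of the jig; origin: centre of its underside. Leave it.
- tape_red: roll of red tape lying flat, 76 mm across, 19 mm high, on the bench just right (-y) of the jig; origin: centre of its underside. Leave it.
- mug_coffee: blue and white mug, 78 x 112 x 92 mm, on the bench well to the left; origin: its underside. Leave it.
- tape_roll_a: roll of brown packing tape lying flat, 104 mm across, 50 mm high, on the bench well to the left; origin: centre of its underside. Leave it.
- spray_small: blue spray bottle, 58 mm across, 150 mm high, standing on the bench well left of the jig; origin: centre of its underside. Leave it.

How it is judged:
By the outcome, as a careful person would: the job done as asked, in the order asked, and still so for the second after the job is handed in, with the robot touching nothing.
It also fails if it takes over 69 s, if anything falls off the work surface, if the arm or the gripper's body presses on something with over 40 N, if the wrist force passes 120 N, or if a joint passes its speed limit or range.

## Working session

There is one attempt and no reset: what is moved stays moved. The work goes in short steps, Python scripts to look and compute and a shell command to move; the robot and the scene stay as the last step left them, time stands still between calls to the robot, and variables do not carry over. Pictures are saved under pics/ and viewed, at most 10 in all, crops included, and the job is handed in when it is done.

```bash
mkdir -p pics; ls; python3 - <<'E'
from station import get_obs, read_camera
import cv2
o=get_obs();print({k:o[k] for k in("time","ee_pos","tcp_rot","gripper_width","ft_force")})
for n in("scene","top"):
    c=read_camera(n);cv2.imwrite(f"pics/{n}0.png",c["img"]);print(n,c["K"],c["xyz"],c["orientation"],[k for k in c])
E
```

```text
pics
{'time': 0.0, 'ee_pos': array([ 0.13222938, -0.53366089,  0.4039376 ]), 'tcp_rot': array([-8.77623038e-04,  9.92640707e-01,  1.21093563e-01,  7.04162475e-05]), 'gripper_width': 0.09293181724559516, 'ft_force': array([-0.04290347,  0.45755938,  0.27318139])}
scene [[624.36876077   0.         322.80848195]
 [  0.         624.36876077 248.04132086]
 [  0.           0.           1.        ]] [-0.31276328  0.55301321  0.88643456] [-0.48696359 -0.21763595  0.3565895   0.76703649] ['img', 'K', 'xyz', 'orientation']
top [[577.19652926   0.         328.23492241]
 [  0.         577.19652926 236.96701637]
 [  0.           0.           1.        ]] [0.37364465 0.12640842 1.31409289] [-0.70452664 -0.04627465  0.05167704  0.70627924] ['img', 'K', 'xyz', 'orientation']
```

View pics/scene0.png

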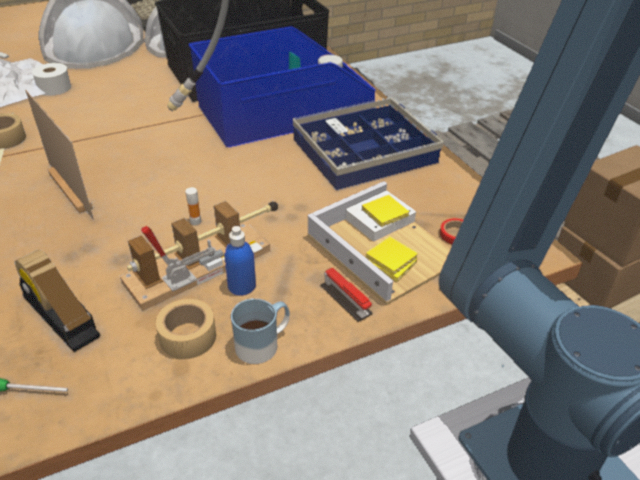

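View pics/top0.png

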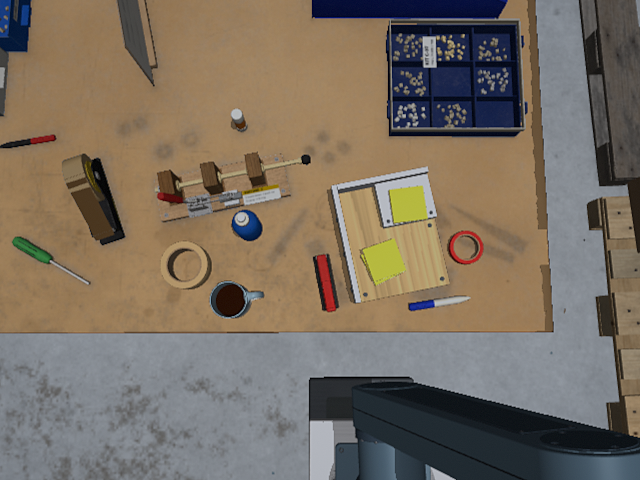

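The scene view shows the jig at about (375,240), with the pair at (392,258) and the ledge pad at (387,208). In the top view the jig spans (333–450, 168–302), the pair is at (383,261) and the ledge pad at (408,204). Image up is about +x and image left about +y. Next I measure them.

```bash
cat > h.py <<'E'
import numpy as np, cv2
from scipy.spatial.transform import Rotation as R
from station import get_obs, read_camera
def rot(q): return R.from_quat([q[1],q[2],q[3],q[0]])
def ray(c,px):
    px=np.atleast_2d(px).astype(float); K=c["K"]
    d=np.c_[(px[:,0]-K[0,2])/K[0,0],-(px[:,1]-K[1,2])/K[1,1],-np.ones(len(px))]
    return rot(c["orientation"]).apply(d)
def plane(c,px,z):
    d=ray(c,px); o=np.array(c["xyz"]); return o+d*((z-o[2])/d[:,2])[:,None]
def tri(c1,p1,c2,p2):
    o1,o2=np.array(c1["xyz"]),np.array(c2["xyz"]); a,b=ray(c1,p1)[0],ray(c2,p2)[0]
    s=np.linalg.lstsq(np.c_[a,-b],o2-o1,rcond=None)[0]
    A,B=o1+s[0]*a,o2+s[1]*b; return (A+B)/2,np.linalg.norm(A-B)
def proj(c,P):
    v=rot(c["orientation"]).inv().apply(np.atleast_2d(P)-np.array(c["xyz"])); K=c["K"]
    return np.c_[K[0,0]*v[:,0]/-v[:,2]+K[0,2],K[1,1]*-v[:,1]/-v[:,2]+K[1,2]]
def yellow(img,vmin=0):
    h=cv2.cvtColor(img,cv2.COLOR_BGR2HSV); return cv2.inRange(h,(24,150,max(vmin,80)),(36,255,255))
E
python3 - <<'E'
from h import *
out=[]
for n,(x0,y0,w,hh) in(("scene",(300,175,160,130)),("top",(325,160,140,150))):
    c=read_camera(n);img=c["img"];m=yellow(img)
    cs=[k for k in cv2.findContours(m,cv2.RETR_EXTERNAL,cv2.CHAIN_APPROX_NONE)[0] if cv2.contourArea(k)>200]
    for k in cs:
        print(n,cv2.contourArea(k),np.round(cv2.minAreaRect(k),1) if 0 else cv2.minAreaRect(k),cv2.approxPolyDP(k,3,True)[:,0].tolist())
    cr=cv2.resize(img[y0:y0+hh,x0:x0+w],None,fx=4,fy=4,interpolation=cv2.INTER_CUBIC)
    cr=cr[:600,:800]
    for u in range(0,w,20): cv2.putText(cr,str(x0+u),(u*4,8),0,.3,(0,0,255),1);cv2.line(cr,(u*4,8),(u*4,14),(0,0,255),1)
    for v in range(0,hh,20): cv2.putText(cr,str(y0+v),(0,v*4+4),0,.3,(0,0,255),1)
    cv2.imwrite(f"pics/{n}1.png",cr)
E
```

```text
scene 1184.5 ((391.8063659667969, 255.4786834716797), (43.25116729736328, 34.53483963012695), 38.290164947509766) [[389, 237], [367, 254], [395, 280], [415, 261], [416, 253]]
scene 718.0 ((385.4654846191406, 209.41375732421875), (25.62595558166504, 40.66728210449219), 68.19859313964844) [[408, 211], [389, 196], [363, 205], [380, 224]]
top 1190.5 ((382.66436767578125, 261.4383544921875), (37.570213317871094, 36.98500442504883), 69.44395446777344) [[394, 239], [363, 249], [362, 259], [375, 284], [405, 269]]
top 1035.0 ((407.6099548339844, 204.27001953125), (33.51686096191406, 33.65828323364258), 81.8698959350586) [[421, 186], [389, 190], [394, 222], [426, 218]]
```

View pics/scene1.png

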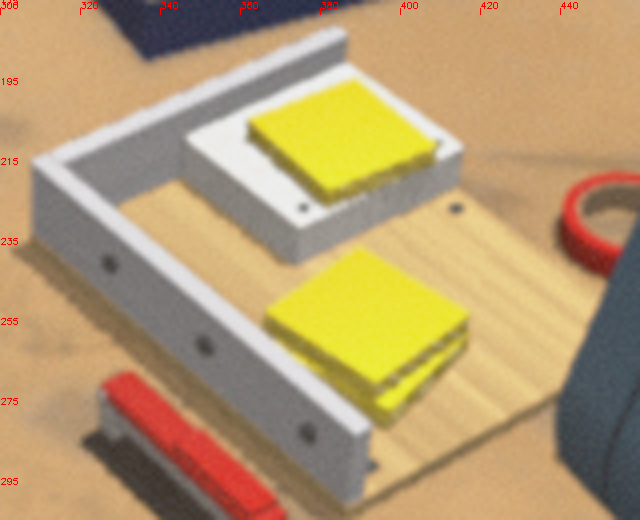

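View pics/top1.png

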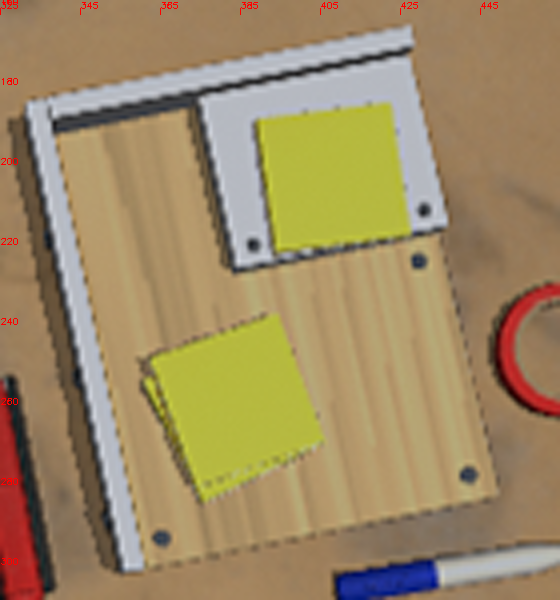

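The scene crop shows the fences, the ledge and the pair, with the mid pad's top corners at crop (265,317), (360,247), (467,318), (375,390). The top crop shows the same: mid pad (150,357), (278,314), (323,441), (200,490), ledge pad (258,120), (390,103), (411,235), (276,249). The fence's outer corner is at (27,101). The lower pad peeks out slightly at the left and bottom.

```bash
python3 - <<'E'
from h import *
S,T=read_camera("scene"),read_camera("top")
s=lambda p:(np.array(p)+.5)/4-.5+[300,175]
t=lambda p:(np.array(p)+.5)/4-.5+[325,160]
# name: jig xyz(mm), top px, scene px
J={"oc":((125,110,62),(27,101),(35,160)),"bf":((125,-110,62),(412,27),(345,28)),"sf":((-140,110,62),(122,572),(358,435)),
"si":((-140,98,62),(145,568),(370,428)),"lf":((13,12,42),(235,270),(297,228)),"lr":((13,-110,42),(446,228),(462,147))}
A=[];B=[]
for k,(j,a,b) in J.items():
    X,e=tri(T,t(a),S,s(b)); print(k,np.round(X*1e3,1),"gap",round(e*1e3,1))
    A.append(j[:2]);B.append((plane(T,t(a),j[2]/1e3)[0,:2]*1e3+plane(S,s(b),j[2]/1e3)[0,:2]*1e3)/2)
A=np.array(A,float);B=np.array(B)
a,b=A-A.mean(0),B-B.mean(0);th=np.arctan2((a[:,0]*b[:,1]-a[:,1]*b[:,0]).sum(),(a*b).sum())
M=np.array([[np.cos(th),-np.sin(th)],[np.sin(th),np.cos(th)]]);o=B.mean(0)-M@A.mean(0)
print("jig",o,"yaw",th,np.degrees(th),"res",np.round(B-(A@M.T+o),1).tolist())
np.savez("jig.npz",o=o,th=th)
P={"mid":(.040,[(150,357),(278,314),(323,441),(200,490)],[(265,317),(360,247),(467,318),(375,390)]),
"ledge":(.056,[(258,120),(390,103),(411,235),(276,249)],[(248,125),(355,80),(437,148),(328,195)])}
for k,(z,a,b) in P.items():
    print(k,"tri z",[np.round(tri(T,t(p),S,s(q))[0][2]*1e3,1) for p,q in zip(a,b)])
    for c,pp in((T,t(a)),(S,s(b))):
        X=(plane(c,pp,z)[:,:2]*1e3-o)@M; print("  jig centre",np.round(X.mean(0),1),np.round(X,0).tolist())
E
```

```text
oc [665.1 108.8  60.5] gap 1.0
bf [ 706.9 -107.5   59.1] gap 3.0
sf [404.9  58.4  61.2] gap 1.4
si [408.1  47.4  58.4] gap 2.5
lf [573.7  -5.8  41.7] gap 2.3
lr [ 597.2 -124.3   42.7] gap 2.3
jig [562.6349261  -21.19577137] yaw 0.19204414461723712 11.003318966767713 res [[-0.3, -1.4], [-1.6, -0.8], [0.3, -1.4], [-0.0, 0.3], [0.4, 1.2], [1.2, 2.1]]
mid tri z [np.float64(33.8), np.float64(38.7), np.float64(35.8), np.float64(33.8)]
  jig centre [-58.5  25.5] [[-26.0, 68.0], [-16.0, -6.0], [-90.0, -16.0], [-103.0, 56.0]]
  jig centre [-60.6  30. ] [[-30.0, 73.0], [-16.0, -5.0], [-92.0, -12.0], [-105.0, 63.0]]
ledge tri z [np.float64(49.6), np.float64(52.7), np.float64(52.7), np.float64(49.6)]
  jig centre [ 52.  -50.7] [[91.0, -16.0], [87.0, -90.0], [12.0, -86.0], [18.0, -11.0]]
  jig centre [ 48.9 -46.3] [[87.0, -10.0], [85.0, -87.0], [10.0, -82.0], [13.0, -6.0]]
```

```bash
H="python3 -m handwheel"
$H '[[[2.5,3,0,0,0,0.1,3],[5,6.1,0,0,0,0.2,3],[7.6,9.1,0,0,0,0.3,3],[10.2,12.2,0,0,0,0.4,3],[12.7,15.2,0,0,0,0.507,3]]]'
$H '[[[2.5,3,0,0,0,0.1,3],[5,6.1,0,0,0,0.2,3],[7.6,9.1,0,0,0,0.3,3],[10.2,12.2,0,0,0,0.4,3],[12.7,15.2,0,0,0,0.507,3]]]'
$H '[[[2.5,3,0,0,0,0.1,3],[5,6.1,0,0,0,0.2,3],[7.6,9.1,0,0,0,0.3,3],[10.2,12.2,0,0,0,0.4,3],[12.7,15.3,0,0,0,0.507,3]]]'
cat > st.py <<'E'
from h import *
o=get_obs();j=np.load("jig.npz");th=float(j["th"]);M=np.array([[np.cos(th),-np.sin(th)],[np.sin(th),np.cos(th)]])
p=o["ee_pos"]*1e3; X=rot(o["tcp_rot"]).apply([1,0,0]); y=np.degrees(np.arctan2(X[1],X[0])-th)
print("t%.2f"%o["time"],"jig xy",np.round(M.T@(p[:2]-j["o"]),1),"tip above base %.1f"%(p[2]-186-12),"toolx yaw in jig %.2f"%y,"zdir",np.round(rot(o["tcp_rot"]).apply([0,0,1]),3),"F jig",np.round(np.r_[M.T@o["ft_force"][:2],o["ft_force"][2]],1),"w%.1f"%(o["gripper_width"]*1e3),"q",np.round(o["joint_pos"],2))
E
python3 st.py
```

```text
time: 0.72
ee_pos: [0.26, -0.3802, 0.4047]
tcp_rot: [0.0, 0.93, 0.368, 0.0]
ft_force: [0.9, -1.5, 0.4]
gripper_width: 0.0646
finger_force: 0.0
time: 1.13
ee_pos: [0.3871, -0.228, 0.405]
tcp_rot: [0.0, 0.808, 0.59, 0.0]
ft_force: [0.5, -0.8, -0.4]
gripper_width: 0.0321
finger_force: 0.0
time: 1.55
ee_pos: [0.5143, -0.0749, 0.4049]
tcp_rot: [0.0, 0.634, 0.774, 0.0]
ft_force: [1.0, -1.7, 0.2]
gripper_width: 0.0302
finger_force: 0.0
t1.55 jig xy [-57.8 -43.5] tip above base 206.9 toolx yaw in jig 90.35 zdir [ 0. -0. -1.] F jig [ 0.7 -1.9  0.2] w30.2 q [-0.36  0.2   1.61 -0.    1.33 -0.56]
```

```bash
H="python3 -m handwheel"
$H '[[[0,0,-4,0,0,0,3],[0,0,-8,0,0,0,3],[0,0,-12,0,0,0,3],[0,0,-15.5,0,0,-0.005,3],[0,0,-18.5,0,0,-0.006,3]]]'
$H '[[[0,0,-1,0,0,0,3],[0,0,-1.6,0,0,0,3],[0,0,-1.7,0,0,0,3]]]'
python3 st.py
python3 - <<'E'
from h import *
c=read_camera("top");cr=cv2.resize(c["img"][160:310,325:465],None,fx=4,fy=4,interpolation=cv2.INTER_CUBIC)
d=read_camera("scene");e=cv2.resize(d["img"][175:305,300:460],None,fx=3,fy=3)
print(cr.shape,e.shape)
out=np.zeros((600,800,3),np.uint8);a=cv2.resize(cr,(373,400));out[:400,:373]=a;out[:390,380:380+420]=cv2.resize(e,(420,341)) if 0 else cv2.resize(e,(420,390));cv2.imwrite("pics/p3.png",out[:400])
E
```

```text
time: 1.97
ee_pos: [0.5126, -0.0763, 0.2174]
tcp_rot: [-0.001, 0.638, 0.77, -0.0]
ft_force: [-0.8, -0.8, 0.0]
gripper_width: 0.0304
finger_force: 0.0
time: 2.22
ee_pos: [0.5135, -0.077, 0.2026]
tcp_rot: [-0.0, 0.638, 0.77, -0.0]
ft_force: [0.3, 0.6, -0.3]
gripper_width: 0.0301
finger_force: 0.0
t2.22 jig xy [-58.9 -45.4] tip above base 4.6 toolx yaw in jig 89.71 zdir [-0.001  0.    -1.   ] F jig [ 0.4  0.5 -0.3] w30.1 q [-0.36  0.43  1.85 -0.    0.86 -0.55]
(600, 560, 3) (390, 480, 3)
```

View pics/p3.png

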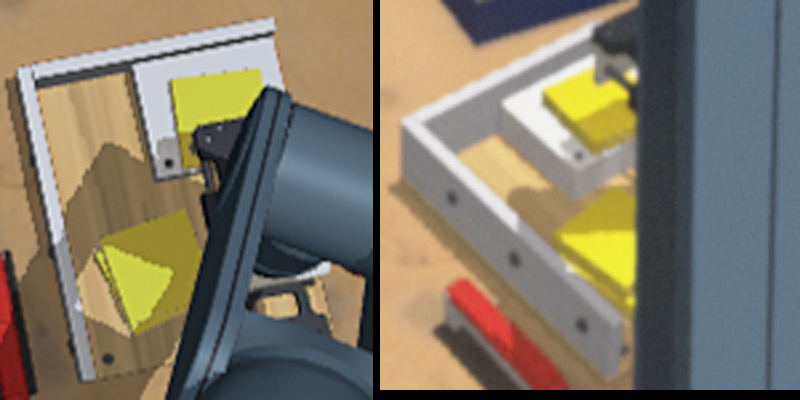

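The pads have not moved. The gripper stands right of the pair, about (205,190) in the left panel, clear of everything. Now I push toward the side fence.

```bash
H="python3 -m handwheel"
$H '[[[-0.08,0.39,0,0,0,0,3],[-0.15,0.79,0,0,0,0,3],[-0.23,1.18,0,0,0,0,3],[-0.31,1.57,0,0,0,0,3],[-0.38,1.96,0,0,0,0,3]]]' | grep force; python3 st.py
$H '[[[-0.08,0.39,0,0,0,0,3],[-0.15,0.79,0,0,0,0,3],[-0.23,1.18,0,0,0,0,3],[-0.31,1.57,0,0,0,0,3],[-0.38,1.96,0,0,0,0,3]]]' | grep force; python3 st.py
$H '[[[-0.06,0.29,0,0,0,0,3],[-0.11,0.59,0,0,0,0,3],[-0.15,0.79,0,0,0,0,3]]]' | grep force; python3 st.py
```

```text
ft_force: [0.2, -0.9, 0.6]
finger_force: 0.6
t2.73 jig xy [-59.  -24.8] tip above base 5.3 toolx yaw in jig 89.73 zdir [ 0.001 -0.001 -1.   ] F jig [ 0.1 -0.9  0.6] w29.9 q [-0.33  0.42  1.87 -0.    0.85 -0.52]
ft_force: [0.8, -0.3, 0.1]
finger_force: 0.8
t3.15 jig xy [-59.1  -4.9] tip above base 4.7 toolx yaw in jig 89.71 zdir [-0.  0. -1.] F jig [ 0.7 -0.5  0.1] w30.2 q [-0.29  0.42  1.88 -0.    0.85 -0.48]
ft_force: [-0.7, -1.4, 0.2]
finger_force: 0.7
t3.40 jig xy [-59.    3.1] tip above base 4.7 toolx yaw in jig 89.72 zdir [-0.  0. -1.] F jig [-1.  -1.3  0.2] w29.9 q [-0.28  0.41  1.88  0.    0.84 -0.47]
```

```bash
H="python3 -m handwheel"
$H '[[[-0.03,0.15,0,0,0,0,3],[-0.06,0.29,0,0,0,0,3],[-0.08,0.39,0,0,0,0,3]]]' >/dev/null; python3 st.py
$H '[[[-0.02,0.1,0,0,0,0,3],[-0.04,0.2,0,0,0,0,3]]]' >/dev/null; python3 st.py
$H '[[[-0.02,0.1,0,0,0,0,3],[-0.04,0.2,0,0,0,0,3]]]' >/dev/null; python3 st.py
```

```text
t3.65 jig xy [-59.1   6.9] tip above base 4.7 toolx yaw in jig 89.71 zdir [-0.  0. -1.] F jig [-0.1 -0.3  0.4] w30.2 q [-0.27  0.41  1.89  0.    0.84 -0.46]
t3.82 jig xy [-59.1   8.7] tip above base 4.7 toolx yaw in jig 89.71 zdir [ 0. -0. -1.] F jig [-0.3 -2.7  0.4] w29.6 q [-0.27  0.41  1.89 -0.    0.84 -0.46]
t3.98 jig xy [-59.   10.7] tip above base 4.8 toolx yaw in jig 89.70 zdir [ 0. -0. -1.] F jig [ 0.1 -2.3 -0.3] w30.2 q [-0.27  0.41  1.89 -0.    0.84 -0.45]
```

```bash
H="python3 -m handwheel"
$H '[[[-0.02,0.1,0,0,0,0,3],[-0.03,0.15,0,0,0,0,3]]]' >/dev/null; python3 st.py
$H '[[[-0.02,0.1,0,0,0,0,3],[-0.02,0.1,0,0,0,0,3]]]' >/dev/null; python3 st.py
```

```text
t4.15 jig xy [-58.9  11.7] tip above base 4.9 toolx yaw in jig 89.76 zdir [ 0.001 -0.002 -1.   ] F jig [-0.7 -7.5 -1.5] w30.1 q [-0.26  0.41  1.89 -0.    0.84 -0.45]
t4.32 jig xy [-58.6  12. ] tip above base 5.1 toolx yaw in jig 89.79 zdir [ 0.002 -0.003 -1.   ] F jig [-0.3 -9.8 -1.6] w30.0 q [-0.26  0.41  1.89 -0.    0.84 -0.45]
```

```bash
H="python3 -m handwheel"
$H '[[[-0.02,0.1,0,0,0,0,3],[-0.02,0.1,0,0,0,0,3]]]' >/dev/null; python3 st.py
```

```text
t4.48 jig xy [-58.5  12.4] tip above base 5.3 toolx yaw in jig 89.82 zdir [ 0.003 -0.005 -1.   ] F jig [ -1.4 -12.   -0.4] w30.0 q [-0.26  0.41  1.89 -0.    0.84 -0.45]
```

```bash
H="python3 -m handwheel"
$H '[[[0.19,-0.98,0,0,0,0,3],[0.38,-1.96,0,0,0,0,2.5],[0.38,-1.96,3,0,0,0,2.5],[0.38,-1.96,6,0,0,0,2.5],[0.38,-1.96,8,0,0,0,2.5]]]' >/dev/null
$H '[[[-0.53,0.34,0,0,0,-0.104,2.5],[-1.07,0.68,0,0,0,-0.209,2.5],[-1.6,1.01,0,0,0,-0.313,2.5],[-2.14,1.35,0,0,0,-0.418,2.5],[-2.67,1.69,0,0,0,-0.522,2.5]]]' >/dev/null
$H '[[[-0.53,0.34,0,0,0,-0.104,2.5],[-1.07,0.68,0,0,0,-0.209,2.5],[-1.6,1.01,0,0,0,-0.313,2.5],[-2.14,1.35,0,0,0,-0.418,2.5],[-2.67,1.69,0,0,0,-0.522,2.5]]]' >/dev/null
$H '[[[-0.53,0.34,0,0,0,-0.104,2.5],[-1.07,0.68,0,0,0,-0.209,2.5],[-1.6,1.01,0,0,0,-0.313,2.5],[-2.14,1.35,0,0,0,-0.418,2.5],[-2.67,1.69,0,0,0,-0.522,2.5]]]' >/dev/null
python3 st.py
python3 - <<'E'
from h import *
c=read_camera("top");d=read_camera("scene")
a=cv2.resize(c["img"][160:310,325:465],(373,400),interpolation=cv2.INTER_CUBIC)
e=cv2.resize(d["img"][175:305,300:440],(420,390),interpolation=cv2.INTER_CUBIC)
out=np.zeros((400,800,3),np.uint8);out[:,:373]=a;out[:390,380:]=e;cv2.imwrite("pics/p4.png",out)
E
```

```text
t6.15 jig xy [-128.5   59.6] tip above base 84.6 toolx yaw in jig -0.34 zdir [-0.001  0.001 -1.   ] F jig [0.3 1.5 0.6] w25.0 q [-0.23  0.17  1.99  0.    0.99  1.15]
```

View pics/p4.png

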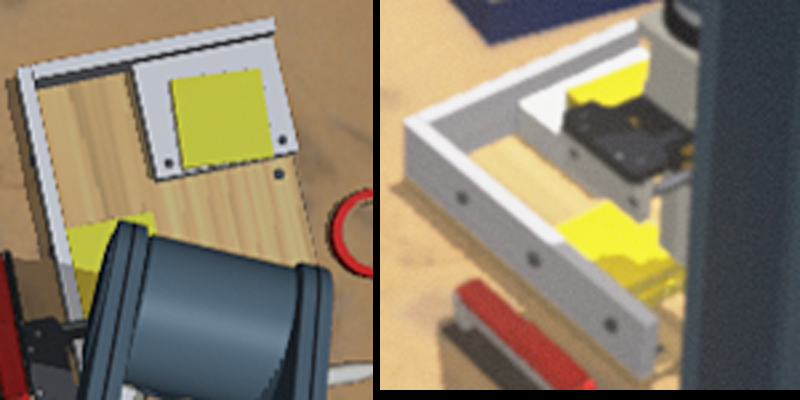

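The pair is now flush along the side fence (yellow edge against the fence at about (70,240) left). The gripper is clear of the fence and stapler. Now I push +x along the fence.

```bash
H="python3 -m handwheel"
$H '[[[0,-0.1,-4,0,0,0.003,2.5],[0.04,-0.2,-7,0,0,0.006,2.5],[0.04,-0.2,-7.9,0,0,0.006,2.5],[0.04,-0.2,-8,0,0,0.006,2.5]]]' >/dev/null; python3 st.py
$H '[[[0.39,0.09,0,0,0,0,2.5],[0.78,0.17,0,0,0,0,2.5],[1.17,0.26,0,0,0,0,2.5],[1.56,0.34,0,0,0,0,2.5],[1.95,0.43,0,0,0,0,2.5]]]' >/dev/null; python3 st.py
$H '[[[0.39,0.09,0,0,0,0,2.5],[0.78,0.17,0,0,0,0,2.5],[1.17,0.26,0,0,0,0,2.5],[1.56,0.34,0,0,0,0,2.5],[1.95,0.43,0,0,0,0,2.5]]]' >/dev/null; python3 st.py
$H '[[[0.39,0.09,0,0,0,0,2.5],[0.78,0.17,0,0,0,0,2.5],[1.17,0.26,0,0,0,0,2.5],[1.56,0.34,0,0,0,0,2.5],[1.95,0.43,0,0,0,0,2.5]]]' >/dev/null; python3 st.py
```

```text
t6.58 jig xy [-128.9   57.5] tip above base 2.9 toolx yaw in jig 0.42 zdir [-0.005  0.002 -1.   ] F jig [-0.7  0.3  0.2] w25.1 q [-0.24  0.31  2.07  0.    0.77  1.13]
t7.00 jig xy [-107.1   57.8] tip above base 5.7 toolx yaw in jig 0.35 zdir [ 0.002 -0.    -1.   ] F jig [-0.1 -0.9  0.4] w25.2 q [-0.22  0.33  2.02  0.    0.79  1.16]
t7.42 jig xy [-88.1  58.5] tip above base 4.6 toolx yaw in jig 0.34 zdir [-0.001  0.    -1.   ] F jig [-2.1 -0.8  1.6] w25.3 q [-0.2   0.36  1.98 -0.    0.81  1.17]
t7.83 jig xy [-67.8  58.9] tip above base 4.6 toolx yaw in jig 0.33 zdir [-0. -0. -1.] F jig [-1.2 -1.8 -0.7] w24.6 q [-0.18  0.39  1.93 -0.    0.82  1.19]
```

```bash
H="python3 -m handwheel"
$H '[[[0.39,0.09,0,0,0,-0.003,2.5],[0.78,0.17,0,0,0,-0.006,2.5],[1.17,0.26,0,0,0,-0.006,2.5],[1.56,0.34,0,0,0,-0.006,2.5],[1.95,0.43,0,0,0,-0.006,2.5]]]' >/dev/null; python3 st.py
$H '[[[0.39,0.09,0,0,0,0,2.5],[0.78,0.17,0,0,0,0,2.5],[1.17,0.26,0,0,0,0,2.5],[1.56,0.34,0,0,0,0,2.5],[1.95,0.43,0,0,0,0,2.5]]]' >/dev/null; python3 st.py
$H '[[[0.39,0.09,0,0,0,0,2.5],[0.78,0.17,0,0,0,0,2.5],[1.17,0.26,0,0,0,0,2.5],[1.56,0.34,0,0,0,0,2.5],[1.95,0.43,0,0,0,0,2.5]]]' >/dev/null; python3 st.py
```

```text
t8.25 jig xy [-47.8  59.4] tip above base 4.7 toolx yaw in jig -0.01 zdir [-0. -0. -1.] F jig [-1.5 -1.6 -0.9] w24.9 q [-0.17  0.41  1.88 -0.    0.84  1.21]
t8.67 jig xy [-27.9  59.9] tip above base 4.7 toolx yaw in jig -0.01 zdir [-0. -0. -1.] F jig [-1.5 -0.8  0.9] w24.9 q [-0.15  0.44  1.84 -0.    0.87  1.23]
t9.08 jig xy [-7.9 60.4] tip above base 4.8 toolx yaw in jig -0.01 zdir [-0.  0. -1.] F jig [-2.7 -1.2  0.8] w24.9 q [-0.14  0.47  1.79  0.    0.89  1.24]
```

```bash
H="python3 -m handwheel"
$H '[[[0.39,0.09,0,0,0,0,2.5],[0.78,0.17,0,0,0,0,2.5],[1.17,0.26,0,0,0,0,2.5],[1.56,0.34,0,0,0,0,2.5],[1.95,0.43,0,0,0,0,2.5]]]' >/dev/null; python3 st.py
$H '[[[0.2,0.05,0,0,0,0,2.5],[0.39,0.1,0,0,0,0,2.5],[0.59,0.14,0,0,0,0,2.5]]]' >/dev/null; python3 st.py
```

```text
t9.50 jig xy [12.  60.9] tip above base 4.8 toolx yaw in jig -0.01 zdir [-0.  0. -1.] F jig [-1.7 -2.  -0.2] w25.0 q [-0.13  0.49  1.74  0.    0.91  1.25]
t9.75 jig xy [17.8 61.2] tip above base 4.7 toolx yaw in jig -0.01 zdir [-0. -0. -1.] F jig [-1.8 -1.7  0.6] w24.7 q [-0.12  0.5   1.72 -0.    0.92  1.26]
```

```bash
H="python3 -m handwheel"
$H '[[[0.2,0.05,0,0,0,0,2.5],[0.3,0.08,0,0,0,0,2.5],[0.39,0.1,0,0,0,0,2.5]]]' >/dev/null; python3 st.py
$H '[[[0.1,0.03,0,0,0,0,2.5],[0.2,0.06,0,0,0,0,2.5]]]' >/dev/null; python3 st.py
$H '[[[0.1,0.03,0,0,0,0,2.5],[0.2,0.06,0,0,0,0,2.5]]]' >/dev/null; python3 st.py
$H '[[[0.1,0.03,0,0,0,0,2.5],[0.2,0.06,0,0,0,0,2.5]]]' >/dev/null; python3 st.py
```

```text
t10.00 jig xy [21.8 61.4] tip above base 4.8 toolx yaw in jig -0.01 zdir [-0. -0. -1.] F jig [-2.2 -2.2  1.2] w25.4 q [-0.12  0.51  1.71 -0.    0.92  1.26]
t10.17 jig xy [23.8 61.6] tip above base 4.7 toolx yaw in jig -0.02 zdir [-0.  0. -1.] F jig [-2.  -1.3  0.4] w25.1 q [-0.12  0.51  1.71  0.    0.93  1.26]
t10.33 jig xy [25.8 61.8] tip above base 4.7 toolx yaw in jig -0.01 zdir [-0. -0. -1.] F jig [-2.8 -2.5  0.3] w25.1 q [-0.12  0.51  1.7  -0.    0.93  1.26]
t10.50 jig xy [27.9 62. ] tip above base 4.7 toolx yaw in jig -0.02 zdir [-0. -0. -1.] F jig [-3.  -1.  -0.1] w25.2 q [-0.11  0.52  1.7  -0.    0.93  1.26]
```

```bash
H="python3 -m handwheel"
$H '[[[0.1,0.02,0,0,0,0,2.5],[0.15,0.03,0,0,0,0,2.5]]]' >/dev/null; python3 st.py
$H '[[[0.1,0.02,0,0,0,0,2.5],[0.1,0.02,0,0,0,0,2.5]]]' >/dev/null; python3 st.py
$H '[[[0.1,0.02,0,0,0,0,2.5],[0.1,0.02,0,0,0,0,2.5]]]' >/dev/null; python3 st.py
```

```text
t10.67 jig xy [28.8 62. ] tip above base 4.6 toolx yaw in jig 0.01 zdir [-0.003 -0.    -1.   ] F jig [-8.2 -2.8  4.6] w24.9 q [-0.11  0.52  1.69 -0.    0.93  1.27]
t10.83 jig xy [29.1 62.1] tip above base 4.6 toolx yaw in jig 0.02 zdir [-0.005 -0.001 -1.   ] F jig [-10.1  -3.3   5.7] w24.6 q [-0.11  0.52  1.69 -0.    0.94  1.27]
t11.00 jig xy [29.5 62.1] tip above base 4.5 toolx yaw in jig 0.03 zdir [-0.007 -0.001 -1.   ] F jig [-10.8  -3.6   7.3] w24.9 q [-0.11  0.52  1.69 -0.    0.94  1.27]
```

```bash
H="python3 -m handwheel"
$H '[[[-0.02,0.1,0,0,0,0,2.5],[-0.04,0.2,0,0,0,0,2.5],[-0.04,0.2,0,0,0,0,2.5]]]' >/dev/null; python3 st.py
$H '[[[-0.8,-0.16,0,0,0,0,2.5],[-1.6,-0.32,0,0,0,0,2.5],[-2.45,-0.48,0,0,0,0,2.5],[-2.45,-0.48,4,0,0,0,3],[-2.45,-0.48,8,0,0,0,3]]]' >/dev/null; python3 st.py
$H '[[[-0.2,-2.9,0,0,0,0,3],[-0.4,-5.8,0,0,0,0,3],[-0.6,-8.7,0,0,0,0,3],[-0.8,-11.4,0,0,0,0,3],[-0.8,-11.4,0,0,0,0,3]]]' >/dev/null; python3 st.py
python3 - <<'E'
from h import *
c=read_camera("top");d=read_camera("scene")
a=cv2.resize(c["img"][160:260,325:445],(480,400),interpolation=cv2.INTER_CUBIC)
e=cv2.resize(d["img"][175:275,300:378],(312,400),interpolation=cv2.INTER_CUBIC)
cv2.imwrite("pics/p5.png",np.hstack([a,e]))
E
```

```text
t11.25 jig xy [29.4 63.7] tip above base 4.2 toolx yaw in jig 0.01 zdir [-0.007 -0.002 -1.   ] F jig [-11.7  -5.6   3.5] w25.0 q [-0.11  0.52  1.69 -0.    0.94  1.27]
t11.67 jig xy [ 4.8 64.7] tip above base 83.3 toolx yaw in jig -0.02 zdir [-0.006  0.001 -1.   ] F jig [ 1.7 -0.9  1.4] w29.4 q [-0.12  0.38  1.68  0.    1.08  1.26]
t12.08 jig xy [-23.9 -50. ] tip above base 85.3 toolx yaw in jig -0.19 zdir [ 0.002 -0.002 -1.   ] F jig [-0.2 -0.4 -0.1] w30.1 q [-0.34  0.37  1.69 -0.    1.07  1.05]
```

View pics/p5.png

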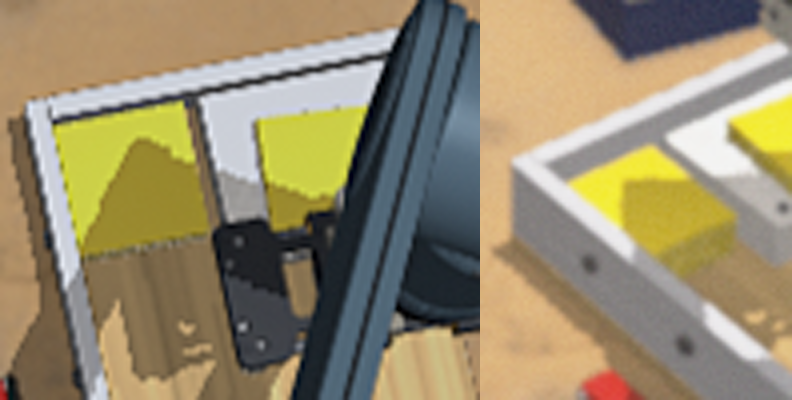

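The pair fills the corner, flush on both fences (left panel corner (50,110), edges parallel to both fences). The third pad is still on the ledge. Next I push it against the back fence.

```bash
H="python3 -m handwheel"
$H '[[[0,0,-2.5,0,0,0,3],[0,0.1,-4.8,0,0,0.003,3],[0,0.1,-5.1,0,0,0.003,3],[0,0.1,-5.1,0,0,0.003,3]]]' >/dev/null; python3 st.py
$H '[[[0.39,0.08,0,0,0,0,3],[0.78,0.15,0,0,0,0,3],[1.18,0.23,0,0,0,0,3],[1.57,0.31,0,0,0,0,3],[1.96,0.38,0,0,0,0,3]]]' >/dev/null; python3 st.py
$H '[[[0.39,0.08,0,0,0,0,3],[0.78,0.15,0,0,0,0,3],[1.18,0.23,0,0,0,0,3],[1.57,0.31,0,0,0,0,3],[1.96,0.38,0,0,0,0,3]]]' >/dev/null; python3 st.py
$H '[[[0.2,0.04,0,0,0,0,3],[0.39,0.08,0,0,0,0,3],[0.59,0.12,0,0,0,0,3],[0.78,0.15,0,0,0,0,3]]]' >/dev/null; python3 st.py
```

```text
t12.52 jig xy [-23.3 -43.8] tip above base 32.4 toolx yaw in jig 0.23 zdir [-0.004  0.002 -1.   ] F jig [ 1.4 -0.8 -0.2] w29.6 q [-0.33  0.44  1.74  0.    0.96  1.05]
t12.93 jig xy [ -2.1 -45.4] tip above base 34.6 toolx yaw in jig 0.16 zdir [ 0.002 -0.    -1.   ] F jig [ 1.1 -0.3 -0.3] w29.7 q [-0.31  0.47  1.69  0.    0.98  1.07]
t13.35 jig xy [ 17.3 -45.4] tip above base 33.6 toolx yaw in jig 0.15 zdir [-0.001  0.    -1.   ] F jig [-0.7  0.9  0.8] w30.0 q [-0.29  0.5   1.64 -0.    1.    1.08]
t13.68 jig xy [ 25.1 -45.3] tip above base 33.6 toolx yaw in jig 0.15 zdir [-0.  0. -1.] F jig [-1.5  0.7  0. ] w30.3 q [-0.29  0.51  1.62  0.    1.01  1.09]
```

```bash
H="python3 -m handwheel"
$H '[[[0.1,0.02,0,0,0,0,3],[0.2,0.04,0,0,0,0,3]]]' >/dev/null; python3 st.py
$H '[[[0.1,0.02,0,0,0,-0.002,3],[0.2,0.04,0,0,0,-0.002,3]]]' >/dev/null; python3 st.py
$H '[[[0.1,0.02,0,0,0,0,3],[0.15,0.03,0,0,0,0,3]]]' >/dev/null; python3 st.py
```

```text
t13.85 jig xy [ 27.1 -45.3] tip above base 33.7 toolx yaw in jig 0.16 zdir [-0.  0. -1.] F jig [-1.2 -0.2  0.1] w29.9 q [-0.29  0.51  1.62  0.    1.02  1.09]
t14.02 jig xy [ 29.1 -45.3] tip above base 33.7 toolx yaw in jig 0.04 zdir [-0.  0. -1.] F jig [-2.3  0.   0.8] w30.4 q [-0.28  0.51  1.61  0.    1.02  1.09]
t14.18 jig xy [ 29.7 -45.4] tip above base 33.7 toolx yaw in jig 0.06 zdir [-0.003 -0.    -1.   ] F jig [-7.2 -0.8  5.4] w30.0 q [-0.28  0.51  1.61 -0.    1.02  1.09]
```

```bash
H="python3 -m handwheel"
$H '[[[-0.8,-0.16,0,0,0,0,3],[-1.6,-0.32,0,0,0,0,3],[-2.45,-0.48,0,0,0,0,3],[-2.45,-0.48,3,0,0,0,2.5],[-2.45,-0.48,5.2,0,0,0,2.5]]]' >/dev/null
$H '[[[0.53,-0.35,0,0,0,0.104,2.5],[1.06,-0.7,0,0,0,0.209,2.5],[1.59,-1.06,0,0,0,0.313,2.5],[2.12,-1.41,0,0,0,0.418,2.5],[2.65,-1.76,0,0,0,0.522,2.5]]]' >/dev/null
$H '[[[0.53,-0.35,0,0,0,0.104,2.5],[1.06,-0.7,0,0,0,0.209,2.5],[1.59,-1.06,0,0,0,0.313,2.5],[2.12,-1.41,0,0,0,0.418,2.5],[2.65,-1.76,0,0,0,0.522,2.5]]]' >/dev/null
$H '[[[0.53,-0.35,0,0,0,0.104,2.5],[1.06,-0.7,0,0,0,0.209,2.5],[1.59,-1.06,0,0,0,0.313,2.5],[2.12,-1.41,0,0,0,0.418,2.5],[2.65,-1.76,0,0,0,0.522,2.5]]]' >/dev/null
$H '[[[0,0,0,0,0,0.004,2.5],[0,0,0,0,0,0.004,2.5]]]' >/dev/null;python3 st.py
python3 - <<'E'
from h import *
c=read_camera("top");d=read_camera("scene")
a=cv2.resize(c["img"][160:260,325:445],(480,400),interpolation=cv2.INTER_CUBIC)
e=cv2.resize(d["img"][175:275,300:378],(312,400),interpolation=cv2.INTER_CUBIC)
cv2.imwrite("pics/p6.png",np.hstack([a,e]))
E
```

```text
t16.02 jig xy [  73.1 -112.5] tip above base 85.6 toolx yaw in jig 89.81 zdir [-0.  0. -1.] F jig [-0.9  0.7  0.2] w24.8 q [-0.34  0.56  1.39  0.    1.2  -0.53]
```

View pics/p6.png

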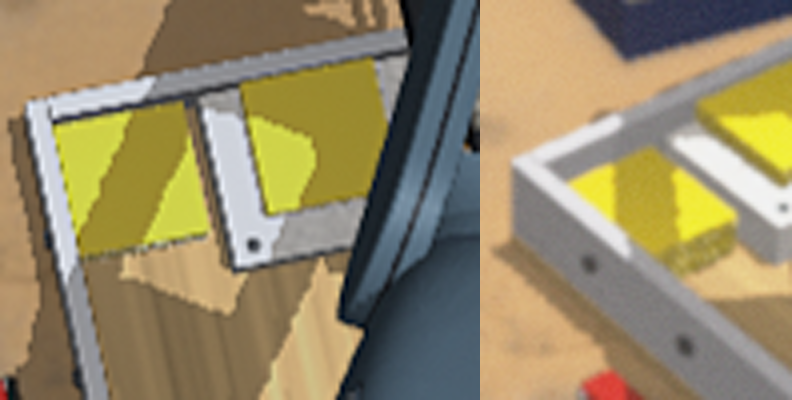

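The third pad is now flush against the back fence on the ledge, and the pair is unchanged. Now I push +y onto the pair.

```bash
H="python3 -m handwheel"
$H '[[[0,0,-2.5,0,0,0,2.5],[0,0,-4.5,0,0,0,2.5],[0,0,-5.1,0,0,0,2.5],[0,0,-5.1,0,0,0,2.5]]]' >/dev/null; python3 st.py
$H '[[[-0.08,0.39,0,0,0,0,2.5],[-0.15,0.79,0,0,0,0,2.5],[-0.23,1.18,0,0,0,0,2.5],[-0.31,1.57,0,0,0,0,2.5],[-0.38,1.96,0,0,0,0,2.5]]]' >/dev/null; python3 st.py
$H '[[[-0.08,0.39,0,0,0,0,2.5],[-0.15,0.79,0,0,0,0,2.5],[-0.23,1.18,0,0,0,0,2.5],[-0.31,1.57,0,0,0,0,2.5],[-0.38,1.96,0,0,0,0,2.5]]]' >/dev/null; python3 st.py
$H '[[[-0.08,0.39,0,0,0,0,2.5],[-0.15,0.79,0,0,0,0,2.5],[-0.23,1.18,0,0,0,0,2.5],[-0.31,1.57,0,0,0,0,2.5],[-0.38,1.96,0,0,0,0,2.5]]]' >/dev/null; python3 st.py
```

```text
t16.45 jig xy [  72.6 -111.7] tip above base 32.6 toolx yaw in jig 89.93 zdir [-0.004  0.002 -1.   ] F jig [ 0.1 -0.2  0.3] w25.2 q [-0.34  0.61  1.44  0.    1.1  -0.53]
t16.87 jig xy [ 73.9 -92.1] tip above base 35.8 toolx yaw in jig 90.01 zdir [ 0.002 -0.001 -1.   ] F jig [ 1.1 -0.7  0.1] w25.2 q [-0.32  0.6   1.45 -0.    1.09 -0.51]
t17.28 jig xy [ 73.6 -72.1] tip above base 34.8 toolx yaw in jig 90.00 zdir [ 0. -0. -1.] F jig [ 0.3 -1.3  0.6] w24.7 q [-0.29  0.59  1.47 -0.    1.08 -0.48]
t17.70 jig xy [ 73.6 -52.1] tip above base 34.7 toolx yaw in jig 90.00 zdir [-0.  0. -1.] F jig [-0.1 -1.   1. ] w24.8 q [-0.26  0.58  1.49  0.    1.07 -0.45]
```

```bash
H="python3 -m handwheel"
$H '[[[-0.08,0.39,0,0,0,0,2.5],[-0.15,0.79,0,0,0,0,2.5],[-0.23,1.18,0,0,0,0,2.5],[-0.31,1.57,0,0,0,0,2.5],[-0.38,1.96,0,0,0,0,2.5]]]' >/dev/null; python3 st.py
$H '[[[-0.08,0.39,0,0,0,0,2.5],[-0.15,0.79,0,0,0,0,2.5],[-0.23,1.18,0,0,0,0,2.5],[-0.31,1.57,0,0,0,0,2.5],[-0.38,1.96,0,0,0,0,2.5]]]' >/dev/null; python3 st.py
```

```text
t18.12 jig xy [ 73.6 -32.1] tip above base 34.7 toolx yaw in jig 90.00 zdir [-0.  0. -1.] F jig [ 0.7 -1.7  0.8] w24.8 q [-0.23  0.57  1.5   0.    1.07 -0.43]
t18.53 jig xy [ 73.5 -12. ] tip above base 34.5 toolx yaw in jig 90.00 zdir [-0.001  0.    -1.   ] F jig [-0.1 -0.6 -0.8] w24.9 q [-0.2   0.56  1.52  0.    1.06 -0.4 ]
```

```bash
H="python3 -m handwheel"
$H '[[[-0.06,0.29,0,0,0,0,2.5],[-0.11,0.59,0,0,0,0,2.5],[-0.17,0.88,0,0,0,0,2.5],[-0.23,1.18,0,0,0,0,2.5],[-0.29,1.47,0,0,0,0,2.5]]]' >/dev/null; python3 st.py
$H '[[[-0.04,0.2,0,0,0,0,2.5],[-0.06,0.29,0,0,0,0,2.5],[-0.08,0.39,0,0,0,0,2.5]]]' >/dev/null; python3 st.py
$H '[[[-0.02,0.1,0,0,0,0,2.5],[-0.04,0.2,0,0,0,0,2.5]]]' >/dev/null; python3 st.py
$H '[[[-0.02,0.1,0,0,0,0,2.5],[-0.03,0.15,0,0,0,0,2.5]]]' >/dev/null; python3 st.py
```

```text
t18.95 jig xy [73.6  2.7] tip above base 34.7 toolx yaw in jig 89.99 zdir [-0.  0. -1.] F jig [-0.3 -0.6 -0.4] w25.1 q [-0.18  0.56  1.53  0.    1.06 -0.37]
t19.20 jig xy [73.6  6.5] tip above base 34.8 toolx yaw in jig 90.00 zdir [ 0. -0. -1.] F jig [ 0.2 -0.2 -0.1] w24.9 q [-0.18  0.56  1.53 -0.    1.06 -0.37]
t19.37 jig xy [73.6  8.4] tip above base 34.8 toolx yaw in jig 89.99 zdir [ 0. -0. -1.] F jig [-0.9  0.3 -0.6] w25.3 q [-0.17  0.56  1.53 -0.    1.06 -0.37]
t19.53 jig xy [73.6 10. ] tip above base 34.8 toolx yaw in jig 89.99 zdir [-0.  0. -1.] F jig [ 0.7 -0.5 -0.9] w25.0 q [-0.17  0.56  1.53  0.    1.06 -0.36]
```

```bash
H="python3 -m handwheel"
$H '[[[-0.02,0.1,0,0,0,0,2.5],[-0.04,0.2,0,0,0,0,2.5]]]' >/dev/null; python3 st.py
$H '[[[-0.02,0.1,0,0,0,0,2.5],[-0.03,0.15,0,0,0,0,2.5]]]' >/dev/null; python3 st.py
$H '[[[-0.02,0.1,0,0,0,0,2.5],[-0.02,0.1,0,0,0,0,2.5]]]' >/dev/null; python3 st.py
```

```text
t19.70 jig xy [73.6 12. ] tip above base 34.8 toolx yaw in jig 89.99 zdir [ 0. -0. -1.] F jig [-0.1 -0.4 -1. ] w24.9 q [-0.17  0.56  1.53 -0.    1.06 -0.36]
t19.87 jig xy [73.8 13. ] tip above base 35.0 toolx yaw in jig 90.02 zdir [ 0.001 -0.002 -1.   ] F jig [ 1.6 -5.4 -0.9] w25.2 q [-0.17  0.55  1.53 -0.    1.05 -0.36]
t20.03 jig xy [73.9 13.3] tip above base 35.2 toolx yaw in jig 90.02 zdir [ 0.002 -0.003 -1.   ] F jig [ 0.9 -6.4 -1.5] w25.0 q [-0.17  0.55  1.53 -0.    1.05 -0.36]
```

```bash
H="python3 -m handwheel"
$H '[[[0.1,-0.5,0,0,0,0,2.5],[0.29,-1.47,0,0,0,0,2.5],[0.29,-1.47,2,0,0,0,2.5],[0.29,-1.47,5,0,0,0,2.5]]]' >/dev/null
$H '[[[-0.6,0.3,0,0,0,-0.104,2.5],[-1.2,0.61,0,0,0,-0.208,2.5],[-1.81,0.91,0,0,0,-0.313,2.5],[-2.41,1.22,0,0,0,-0.417,2.5],[-3.01,1.52,0,0,0,-0.521,2.5]]]' >/dev/null
$H '[[[-0.6,0.3,0,0,0,-0.104,2.5],[-1.2,0.61,0,0,0,-0.208,2.5],[-1.81,0.91,0,0,0,-0.313,2.5],[-2.41,1.22,0,0,0,-0.417,2.5],[-3.01,1.52,0,0,0,-0.521,2.5]]]' >/dev/null
$H '[[[-0.6,0.3,0,0,0,-0.104,2.5],[-1.2,0.61,0,0,0,-0.208,2.5],[-1.81,0.91,0,0,0,-0.313,2.5],[-2.41,1.22,0,0,0,-0.417,2.5],[-3.01,1.52,0,0,0,-0.521,2.5]]]' >/dev/null
$H '[[[0,0,0,0,0,0,2.5],[0,0,0,0,0,0,2.5]]]' >/dev/null; python3 st.py
```

```text
t21.78 jig xy [-6.4 61.5] tip above base 84.8 toolx yaw in jig 0.62 zdir [-0.  0. -1.] F jig [-0.8  0.9  0.3] w25.0 q [-0.14  0.36  1.71  0.    1.07  1.23]
```

```bash
H="python3 -m handwheel"
$H '[[[0,0,-3,0,0,0,2.5],[0,0,-6,0,0,0,2.5],[0,0,-7.7,0,0,0,2.5],[0,0,-7.9,0,0,0,2.5]]]' >/dev/null; python3 st.py
$H '[[[0.4,0.08,0,0,0,0,2.5],[0.8,0.16,0,0,0,0,2.5],[1.2,0.24,0,0,0,0,2.5],[1.6,0.32,0,0,0,0,2.5],[2,0.4,0,0,0,0,2.5]]]' >/dev/null; python3 st.py
$H '[[[0.2,0.05,0,0,0,0,2.5],[0.4,0.1,0,0,0,0,2.5],[0.6,0.14,0,0,0,0,2.5],[0.8,0.18,0,0,0,0,2.5],[1,0.22,0,0,0,0,2.5]]]' >/dev/null; python3 st.py
$H '[[[0.1,0.03,0,0,0,0,2.5],[0.2,0.05,0,0,0,0,2.5]]]' >/dev/null; python3 st.py
$H '[[[0.1,0.03,0,0,0,0,2.5],[0.2,0.05,0,0,0,0,2.5]]]' >/dev/null; python3 st.py
```

```text
t22.12 jig xy [-7.5 61.6] tip above base 2.4 toolx yaw in jig 0.59 zdir [-0.006  0.001 -1.   ] F jig [-1.5 -0.2 -0.4] w25.2 q [-0.14  0.47  1.78  0.    0.89  1.23]
t22.53 jig xy [15.1 61.5] tip above base 7.0 toolx yaw in jig 0.47 zdir [ 0.002 -0.    -1.   ] F jig [ 0.  -0.2 -0.6] w25.0 q [-0.12  0.49  1.73  0.    0.92  1.25]
t22.95 jig xy [24.4 62. ] tip above base 5.7 toolx yaw in jig 0.45 zdir [-0.  0. -1.] F jig [-0.4 -0.6  0.4] w25.1 q [-0.12  0.51  1.7  -0.    0.93  1.25]
t23.12 jig xy [26.4 62. ] tip above base 5.7 toolx yaw in jig 0.45 zdir [-0.  0. -1.] F jig [ 0.6  0.  -0. ] w25.3 q [-0.12  0.51  1.7  -0.    0.93  1.26]
t23.28 jig xy [28.2 62.2] tip above base 5.7 toolx yaw in jig 0.44 zdir [-0.001 -0.    -1.   ] F jig [-4.  -0.7  3. ] w24.8 q [-0.11  0.52  1.69 -0.    0.93  1.26]
```

```bash
H="python3 -m handwheel"
$H '[[[0.1,0.02,0,0,0,0,2.5],[0.2,0.04,0,0,0,0,2.5]]]' >/dev/null; python3 st.py
$H '[[[0.08,0.1,0,0,0,0,2.5],[0.07,0.2,0,0,0,0,2.5],[0.07,0.2,0,0,0,0,2.5]]]' >/dev/null; python3 st.py
$H '[[[-0.8,-0.16,0,0,0,0,2.5],[-1.6,-0.32,0,0,0,0,2.5],[-2.45,-0.48,0,0,0,0,2.5],[-2.45,-0.48,4,0,0,0,2.5],[-2.45,-0.48,8,0,0,0,3]]]' >/dev/null
$H '[[[-0.6,-4,0,0,0,0,3],[-1.2,-8,1,0,0,0,3],[-1.8,-12,2,0,0,0,3],[-2.4,-16,3,0,0,0,3],[-3,-20,3,0,0,0,3]]]' >/dev/null
$H '[[[-0.6,-4,0,0,0,0,3],[-1.2,-8,1,0,0,0,3],[-1.8,-12,2,0,0,0,3],[-2.4,-16,3,0,0,0,3],[-3,-20,3,0,0,0,3]]]' >/dev/null
python3 st.py
python3 - <<'E'
from h import *
c=read_camera("top");d=read_camera("scene")
cv2.imwrite("pics/raw_top7.png",c["img"])
a=cv2.resize(c["img"][160:310,325:475],(440,440),interpolation=cv2.INTER_CUBIC)
e=cv2.resize(d["img"][175:295,300:390],(330,440),interpolation=cv2.INTER_CUBIC)
cv2.imwrite("pics/p7.png",np.hstack([a,e]))
for n,q in(("top",c),("scene",d)):
    m=yellow(q["img"])
    for k in cv2.findContours(m,cv2.RETR_EXTERNAL,cv2.CHAIN_APPROX_NONE)[0]:
        if cv2.contourArea(k)>200: print(n,cv2.approxPolyDP(k,3,True)[:,0].tolist())
E
```

```text
t23.45 jig xy [29.1 62.1] tip above base 5.5 toolx yaw in jig 0.46 zdir [-0.005 -0.001 -1.   ] F jig [-9.4 -1.7  5.9] w25.0 q [-0.11  0.52  1.69 -0.    0.94  1.26]
t23.70 jig xy [29.4 63.4] tip above base 5.1 toolx yaw in jig 0.47 zdir [-0.006 -0.002 -1.   ] F jig [-9.6 -5.3  3.8] w25.1 q [-0.11  0.52  1.69 -0.    0.94  1.26]
t24.95 jig xy [-129.6 -319. ] tip above base 148.2 toolx yaw in jig 0.45 zdir [ 0.003 -0.003 -1.   ] F jig [ 1.3  0.4 -0.3] w30.1 q [-0.81  0.41  1.46  0.    1.26  0.56]
top [[370, 184], [338, 190], [345, 222], [377, 216]]
scene [[319, 217], [341, 235], [362, 225], [342, 207]]
```

View pics/p7.png

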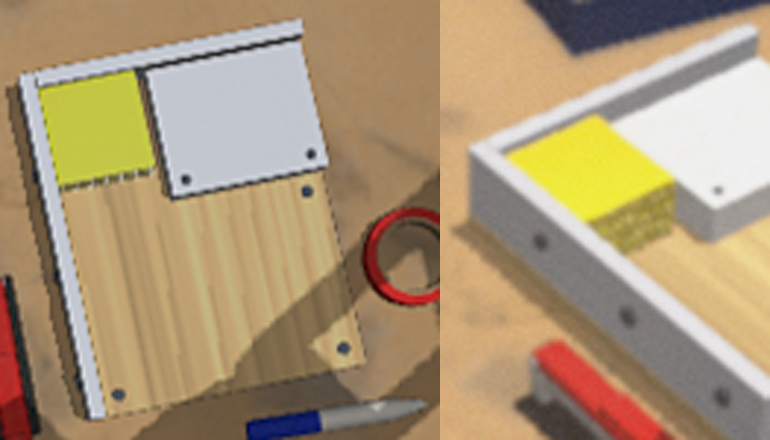

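The picture shows all three pads in one square pile, flush in the corner (left panel (40,85)–(155,180)). The ledge is empty, and the stapler, marker and tape look undisturbed in the crop.

```bash
python3 -c "
from station import ticket
print(ticket.finish_job())"
```

```text
the job is handed in; nothing more can be done
None
```

I slid the three pads into one square pile in the jig's inner corner and handed the job in at about 25 s. The last pictures show the pile flush against both fences; the hand-in gave no verdict.

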